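# Stand the fallen bottles back in the lane

### The job

Two bottles have been knocked over in the bench lane. Stand each one upright again, cap up, in its gap in the row, centred on the disc of its own cap colour; set them down gently rather than dropping them, and do not shift or tip the standing bottles or the other things on the bench.

Things in the scene. Friction and masses are not known exactly. Their poses are not given: they have to be found in the camera images.
- bottle_red: fallen white round bottle with red cap and band, 120 mm tall, about 0.15 kg: 44 mm diameter from the foot to 85 mm, shoulder, then a 27 mm diameter cap from 96 to 120 mm. Origin at the centre of its foot; z axis runs from foot to cap. It lies on the lane board on the robot's side of the row, cap roughly towards +y (outwards along the row)
- bottle_green: fallen white round bottle with green cap and band, 120 mm tall, about 0.15 kg: 44 mm diameter from the foot to 85 mm, shoulder, then a 27 mm diameter cap from 96 to 120 mm. Origin at the centre of its foot; z axis runs from foot to cap. It lies on the lane board on the robot's side of the row, cap roughly towards -y (outwards along the row)
- mark_red: flat red target disc, 58 mm in diameter, lying on the lane board at the red-capped bottle's free place in the row. Origin at its centre, on the board's upper face; z up, x straight away from the row's open front towards the fence, y along the row. Neighbouring places are 76 mm apart along the row
- mark_green: flat green target disc, 58 mm in diameter, lying on the lane board at the green-capped bottle's free place in the row. Origin at its centre, on the board's upper face; z up, x straight away from the row's open front towards the fence, y along the row. Neighbouring places are 76 mm apart along the row
- lane: fixed grey board, 280 mm deep (x), 400 wide (y), 12 thick; origin under its centre, on the table; x points to the back fence, y along the row. Five places at x +85, y -152, -76, 0, 76, 152 mm: both ends and one inner place hold standing bottles, the other two the discs. Blue fence at x +133, 32 mm above the board; blue end strips at y +-197, 20 mm high
- stand_a: upright bottle of the same size, white with a black cap, standing in the row on the lane board; origin at the centre of its underside
- stand_b: upright bottle of the same size, white with a black cap, standing in the row on the lane board; origin at the centre of its underside
- stand_c: upright bottle of the same size, white with a black cap, standing in the row on the lane board; origin at the centre of its underside
- jar: small aluminium jar, 28 mm in diameter, 26 mm tall, standing on the lane board between the row and the fallen bottles; origin at the centre of its underside
- driver: screwdriver lying on the table to the right; bystander
- tape: blue tape roll, 84 mm in diameter, 20 mm tall, flat on the table to the right; bystander
- caliper: steel caliper, 160 mm long, lying flat on the table to the left; bystander
- mug: blue mug, 78 mm in diameter, 90 mm tall, standing on the table to the left; bystander

How it is judged:
By the outcome, as a careful person would: the job done as asked, in the order asked, and still so for the second after the job is handed in, with the robot touching nothing.
It also fails if it takes over 58 s, if anything falls off the work surface, if the arm or the gripper's body presses on something with over 40 N, if the wrist force passes 120 N, or if a joint passes its speed limit or range.

### The arm

A 6-joint arm with a two-finger parallel gripper is mounted at the origin on the work surface. World frame = base frame: x ahead of the robot, y to its left, z up, the work surface at z = 0. Lengths are in m, angles in degrees, forces in N, time in s.
With the tool pointing down it reaches from about 0.3 to 0.75 m from the base axis. Payload 8.5 kg.
Tool frame: the origin (TCP) lies at the very end of the fingers, on their centre line; the grasp point (between the pads) lies ctrl.grasp_offset behind it (ctrl.grasp_offset is the distance from the TCP to the grasp point, in m); z points along the fingers, y is the line along which they close (so a half turn about z gives the same grasp; the last joint's range is limited). The gripper opens to 85 mm and grips with 20 to 120 N. Pads are 22 mm wide; open, the fingers measure 114 mm over their backs; the gripper's body (76 mm by 85 mm) begins 54 mm behind the grasp point. The pads swing forward as they close: fully open they stand 13 mm farther back than shut.
Start: joints at [-78.913, 21.807, 74.336, -0, 83.858, -12.336], TCP at [0.219, -0.505, 0.202] pointing down, gripper open.
Joint ranges: [-178.18, 178.18], [-50.72, 133.34], [12.68, 142.11], [-81.47, 261.47], [9.98, 163.14], [-165.26, 165.26]. Speed limits (degrees/s): [136.94, 136.94, 180, 180, 180, 180].

### API

Orientations are given as a 3x3 rotation matrix whose columns are the frame's x, y, z axes.
In Python, from cell import ctrl, set_gripper, ik, cams, job, models, sensors gives the robot as it stands. Calls block until the motion is done:
- ctrl.move_pose(position, orientation): joint-space move of the TCP to a pose.
- ctrl.servo_line(position, rot=None, velocity=0.15, stop_force=None): straight line of the TCP; rot=None keeps the orientation; velocity is the mean speed in m/s. With stop_force (N) it stops when the force on the tool has changed by that much, and returns True; else False.
- ctrl.goto_joints(angles): joint-space move.
- set_gripper(opening, squeeze=None): finger opening in m; squeeze is the grip in N (None keeps the last); returns when the fingers have stopped.
- ctrl.dwell(seconds).
- ik(position, orientation): joint angles nearest the present ones, or None.
- cams.snapshot(name): name is "scene" or "top"; returns a dict with "pixels" (400x640x3 uint8, red, green, blue), "range_z" (400x640 float32, m along the optical axis (not along the pixel's ray), 0 where there is no reading), "fx", "fy", "cx", "cy" (pixels), "k1" (the pictures are not rectified: a ray, as slopes to the right and down, at radius r is drawn at 1 + k1 r^2 times it, then the intrinsics apply), "R" (3x3) and "t" (3): a world point X has camera coordinates R X + t. Camera axes: x right, y down, z forward; pixel columns grow to the right and rows downward; lengths in m; the calibration is good to about 2 mm. A picture is of the moment at which its call begins.
A pose or a line that the arm cannot do raises ctrl.PlanningError and nothing moves.
- job.close_job(): hands the job in; it is judged then, once.
Trained networks look in a picture, given as the dict that the camera call returned (one of the last four; its "shot" number tells which), for a name from the list of things; names that differ only in an ending like _2 or _b are one class to them, and where a whole thing is asked for, a point or a joint stands for the part that bears it (a point fixed in the world has none). Each returns a list of dicts, best first, with "p" (0 to 1); they miss things now and then, are a little off and sometimes report something else, mostly with a low value. They report only what shows in the picture. A call takes as long as a camera call.
- models.search_frame(picture, target): "xyz" ([x, y, z] in m, in world coordinates, good to about 4 mm: the middle of the surface that is visible of it).
- models.cut_out(picture, target): "region" (400x640 bool, what is visible of it).
- models.place_of(picture, target): "xyz" ([x, y, z] in m, in world coordinates, good to about 4 mm: a listed point, or the origin of a listed thing).
Readings, each from a call of its own:
- sensors.get_time(): time.
- sensors.get_joints(): joint angles.
- sensors.get_dq(): joint speeds.
- sensors.get_effort(): joint torques, N m.
- sensors.get_ee_pos(): TCP position.
- sensors.get_ee_rot(): TCP orientation.
- sensors.get_contact_force(): force on the tool from outside, world axes, zero at the start.
- sensors.get_ft_torque(): the same for the moment, N m.
- sensors.get_width(): finger opening in m.
- sensors.get_gripper_force(): force on a finger pad.
Only numpy, scipy, OpenCV 4.12 (cv2) and the standard library are available. Lean on these libraries where they do the work, as an engineer would, in place of code of your own. Each camera call takes 0.05 s, during which the arm holds its last target. There are 200 camera calls.

## Working session

There is one attempt and no reset: what is moved stays moved. The work goes in short steps, each a Python script; the robot and the scene stay as the last script left them, time stands still between calls to the robot, and variables do not carry over. Pictures are saved under pics/ and viewed, at most 10 in all, crops included, and the job is handed in when it is done.

```bash
ls; mkdir -p pics; cat > h.py <<'E'
import numpy as np, cv2
from cell import ctrl,set_gripper,ik,cams,job,models,sensors
def cloud(p):
    z=p["range_z"]; v,u=np.mgrid[0:400,0:640]
    K=np.array([[p["fx"],0,p["cx"]],[0,p["fy"],p["cy"]],[0,0,1.]])
    n=cv2.undistortPoints(np.stack([u.ravel(),v.ravel()],1).astype(np.float64)[:,None],K,np.array([p["k1"],0,0,0,0.]))[:,0]
    zz=z.ravel()
    X=np.c_[n*zz[:,None],zz]
    return ((X-p["t"])@p["R"]).reshape(400,640,3), z>0
E
cat > a.py <<'E'
from h import *
print(ctrl.grasp_offset, sensors.get_time())
for c in ("top","scene"):
    p=cams.snapshot(c); cv2.imwrite(f"pics/{c}1.png",p["pixels"][:,:,::-1])
    C,ok=cloud(p)
    print(c,"cam at",np.round(-p["R"].T@p["t"],3))
    for n in "bottle_red bottle_green mark_red mark_green stand_a jar lane".split():
        for d in models.place_of(p,n)[:3]: print(n,"place",np.round(d["xyz"],3),round(d["p"],2))
        for d in models.cut_out(p,n)[:3]:
            P=C[d["region"]&ok]
            if len(P)<10: continue
            m=np.median(P,0); vv,uu=np.nonzero(d["region"])
            w,V=np.linalg.eigh(np.cov(P[:,:2].T))
            print("   cut",round(d["p"],2),len(P),np.round(m,3),"px",int(uu.mean()),int(vv.mean()),"z95",np.round(np.percentile(P[:,2],95),3),"ax",np.round(V[:,1],3),"min",np.round(np.percentile(P,2,0),3),"max",np.round(np.percentile(P,98,0),3))
print(sensors.get_time())
E
python3 a.py
```

```text
pics
0.0187 0.0
top cam at [0.452 0.019 1.057]
bottle_red place [ 0.479 -0.034  0.032] 0.79
   cut 0.6 695 [0.488 0.021 0.052] px 308 230 z95 0.058 ax [0.194 0.981] min [ 0.462 -0.03   0.032] max [0.51  0.08  0.058]
bottle_green place [ 0.484 -0.094  0.03 ] 0.76
   cut 0.96 665 [ 0.499 -0.144  0.052] px 374 225 z95 0.058 ax [-0.253  0.967] min [ 0.469 -0.206  0.026] max [ 0.52  -0.097  0.059]
   cut 0.48 538 [0.416 0.419 0.006] px 158 262 z95 0.014 ax [-0.709 -0.705] min [ 0.342  0.36  -0.   ] max [0.456 0.483 0.015]
mark_red place [0.649 0.027 0.014] 0.81
mark_red place [ 0.397  0.41  -0.005] 0.59
mark_red place [ 0.65  -0.05   0.008] 0.55
   cut 0.92 326 [0.646 0.025 0.013] px 307 172 z95 0.017 ax [-1.    -0.012] min [0.62  0.001 0.009] max [0.673 0.047 0.018]
mark_green place [ 0.651 -0.052  0.012] 0.62
   cut 0.61 353 [ 0.649 -0.054  0.014] px 336 170 z95 0.017 ax [-0.075  0.997] min [ 0.624 -0.081  0.01 ] max [ 0.674 -0.027  0.018]
stand_a place [ 0.658 -0.205  0.011] 0.91
stand_a place [0.643 0.1   0.011] 0.81
stand_a place [ 0.655 -0.128  0.009] 0.55
   cut 0.68 381 [ 0.651 -0
[... 2029 characters left out ...]
px 269 207 z95 0.132 ax [-0.683  0.731] min [ 0.647 -0.135  0.024] max [ 0.677 -0.104  0.134]
jar place [ 0.564 -0.048  0.013] 0.42
   cut 0.52 378 [ 0.665 -0.116  0.082] px 269 207 z95 0.133 ax [0.414 0.91 ] min [ 0.641 -0.141  0.014] max [ 0.677 -0.104  0.135]
   cut 0.5 99 [ 0.569 -0.049  0.032] px 305 209 z95 0.042 ax [-0.758 -0.652] min [ 0.533 -0.078  0.011] max [ 0.58  -0.037  0.043]
lane place [ 0.564 -0.06  -0.001] 0.61
   cut 0.86 5377 [ 0.577 -0.027  0.013] px 306 217 z95 0.042 ax [-0.121  0.993] min [ 0.43  -0.246  0.005] max [0.711 0.145 0.046]
   cut 0.35 449 [ 0.508 -0.14   0.046] px 293 184 z95 0.057 ax [-0.269  0.963] min [ 0.443 -0.208  0.01 ] max [ 0.527 -0.096  0.058]
1.5
```

View pics/top1.png

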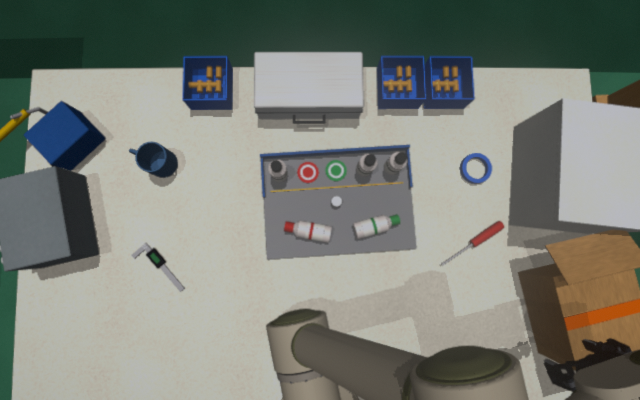

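View pics/scene1.png

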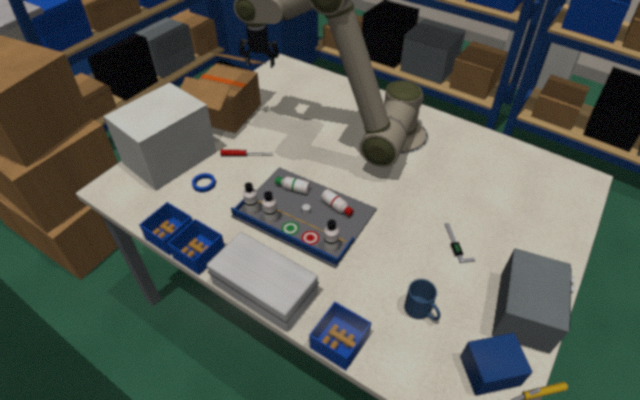

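The top view shows the red bottle at (308,230) with its cap to the left, and the green one at (376,226) with its cap to the right. The discs are at (307,172) and (336,170), and the jar is at (336,201), in front of the green disc. The scene view agrees. The bystanders are well clear. I'll refine the poses and check IK for a grasp tilted 30°, which keeps the gripper body above the jar when placing.

```bash
cat > b.py <<'E'
from h import *
from scipy.optimize import least_squares
import json
shots=[cams.snapshot(c) for c in ("top","scene")]
cl=[cloud(p) for p in shots]
foot0={"red":(np.array([.479,-.033]),np.array([.19,.98])),"green":(np.array([.484,-.093]),np.array([.23,-.97]))}
out={}
for n,(f,a) in foot0.items():
    P=[]
    for p,(C,ok) in zip(shots,cl):
        X=C[ok]; s=(X[:,:2]-f)@a; t=(X[:,:2]-f)@np.array([-a[1],a[0]])
        Q=X[(s>-15e-3)&(s<.135)&(abs(t)<.035)&(X[:,2]>.024)&(X[:,2]<.065)]; P.append(Q)
    for lab,Q in (("top",P[0]),("scene",P[1]),("both",np.vstack(P))):
        def res(q):
            ax=np.array([np.cos(q[0]),np.sin(q[0])]); d=Q[:,:2]-q[1:3]*0-f
            s=d@ax; t=d@np.array([-ax[1],ax[0]])-q[1]
            r=np.hypot(t,Q[:,2]-.012-.022-q[2])-.022
            return np.where((s>.005)&(s<.08),r,0)
        q=least_squares(res,[np.arctan2(a[1],a[0]),0,0],loss="soft_l1",f_scale=.002).x
        ax=np.array([np.cos(q[0]),np.sin(q[0])]); o=f+q[1]*np.array([-ax[1],ax[0]])
        s=(Q[:,:2]-o)@ax
        print(n,lab,"yaw",np.degrees(q[0]).round(1),"foot line",o.round(4),"dz",q[2].round(4),"s",np.percentile(s,[1,3,97,99]).round(3),len(Q),"rms",np.sqrt(np.mean(res(q)**2)).round(4))
    out[n]=(o.tolist(),ax.tolist())
for p,(C,ok) in zip(shots,cl):
    h=cv2.cvtColor(p["pixels"],cv2.COLOR_RGB2HSV)
    for n,c,hs in (("red",(.647,.026),lambda H:(H<12)|(H>168)),("green",(.65,-.052),lambda H:(H>45)&(H<95))):
        m=hs(h[...,0])&(h[...,1]>90)&ok&(np.hypot(C[...,0]-c[0],C[...,1]-c[1])<.045)&(C[...,2]<.03)
        X=C[m][:,:2].astype(np.float32); print("mark",n,"circle",cv2.minEnclosingCircle(X*1000),"mean",(X.mean(0)*1000).round(1),len(X))
    m=ok&(C[...,2]>.125)&(C[...,2]<.14)&(abs(C[...,0]-.65)<.05)
    for y in (.1,-.128,-.205):
        X=C[m&(abs(C[...,1]-y)<.03)]; print("stand top",(X.mean(0)*1000).round(1),len(X), "mid",((X.min(0)+X.max(0))*500).round(1))
    m=ok&(C[...,2]>.034)&(C[...,2]<.045)&(np.hypot(C[...,0]-.562,C[...,1]+.05)<.02)
    print("jar",(C[m].mean(0)*1000).round(1))
json.dump(out,open("bot.json","w"))
# ik check
def frame(ax,r,flip,al=30):
    al=np.radians(al); z=-np.sin(al)*ax+np.cos(al)*r; y=flip*np.cross(ax,r); return np.c_[np.cross(y,z),y,z]
for n in out:
    f,a=out[n]; ax=np.r_[a,0]
    mk=np.array([.648,.025 if n=="red" else -.053,0])
    for flip in (1,-1):
        R=frame(ax,np.array([0,0,-1.]),flip); g=np.r_[f,.038]+.058*ax
        print(n,flip,"grasp",np.round(ik(g+R[:,2]*ctrl.grasp_offset,R),0) if ik(g+R[:,2]*ctrl.grasp_offset,R) is not None else None)
        for yaw in (-15,0,15):
            R=frame(np.array([0,0,1.]),np.array([np.cos(np.radians(yaw)),np.sin(np.radians(yaw)),0]),flip)
            for z in (.25,.072):
                q=ik(mk+[0,0,z]+R[:,2]*ctrl.grasp_offset,R); print("  place",yaw,z,None if q is None else np.round(q,0))
E
python3 b.py
```

```text
red top yaw 79.1 foot line [ 0.4778 -0.0328] dz 0.0004 s [0.    0.003 0.113 0.117] 711 rms 0.0012
red scene yaw 79.2 foot line [ 0.4783 -0.0329] dz 0.0006 s [0.002 0.006 0.119 0.121] 413 rms 0.0019
red both yaw 79.1 foot line [ 0.4779 -0.0328] dz 0.0005 s [0.001 0.003 0.116 0.12 ] 1124 rms 0.0015
green top yaw -75.4 foot line [ 0.4834 -0.0932] dz 0.0003 s [0.006 0.006 0.117 0.121] 687 rms 0.0021
green scene yaw -75.2 foot line [ 0.4854 -0.0926] dz 0.0002 s [0.004 0.005 0.116 0.12 ] 380 rms 0.0032
green both yaw -75.5 foot line [ 0.4841 -0.093 ] dz 0.0004 s [0.005 0.006 0.117 0.12 ] 1067 rms 0.0026
mark red circle ((646.0996704101562, 23.053234100341797), 29.022294998168945) mean [645.4  23.4] 234
mark green circle ((650.5465087890625, -52.78598403930664), 27.908763885498047) mean [650.1 -52.5] 181
stand top [640.3  98.2 132. ] 102 mid [641.   98.2 130.4]
stand top [ 652.8 -128.3  132. ] 99 mid [ 653.7 -128.1  130.4]
stand top [ 657.6 -201.9  132.2] 101 mid [ 657.7 -202.8  130.5]
jar [563.3 -51.5  38.4]
mark red circle ((644.5272216796875, 24.562667846679688), 30.761341094970703) mean
[... 767 characters left out ...]
.072 [-13.  36. 114. 159.  32. -78.]
  place 15 0.25 [-21.  17. 103.  80.  31.  -8.]
  place 15 0.072 [-21.  37. 113. 125.  38. -62.]
green 1 grasp [-39.  40.  82.  17.  84. -59.]
  place -15 0.25 None
  place -15 0.072 [-15.  37. 113. 180.  30.  90.]
  place 0 0.25 None
  place 0 0.072 [-24.  36. 114. 142.  34. 110.]
  place 15 0.25 None
  place 15 0.072 [-30.  37. 111. 112.  42. 124.]
green -1 grasp [-39.  40.  82.  17.  84. 121.]
  place -15 0.25 None
  place -15 0.072 [-15.  37. 113. 180.  30. -90.]
  place 0 0.25 [-24.  16. 104.  83.  20.  -5.]
  place 0 0.072 [-24.  36. 114. 142.  34. -70.]
  place 15 0.25 [-30.  18. 101.  76.  39.  -9.]
  place 15 0.072 [-30.  37. 111. 112.  42. -56.]
```

```bash
cat >> h.py <<'E'
import json
MK={"red":np.array([.6460,.0242,0]),"green":np.array([.6502,-.0516,0])}
DOWN=np.array([0,0,-1.]); UP=-DOWN
def frame(ax,r,flip,al):
    al=np.radians(al); z=-np.sin(al)*ax+np.cos(al)*r; y=flip*np.cross(ax,r); return np.c_[np.cross(y,z),y,z]
def horiz(yaw): return np.array([np.cos(np.radians(yaw)),np.sin(np.radians(yaw)),0])
def tcp(g,R): return np.asarray(g)+R[:,2]*ctrl.grasp_offset
E
cat > c.py <<'E'
from h import *
b=json.load(open("bot.json")); S=.064
f=lambda q:"None" if q is None else str(np.round(q).astype(int))
for n in b:
  for al in (15,22,30):
    for flip in (1,-1):
      R=frame(np.r_[b[n][1],0],DOWN,flip,al); print(n,al,flip,"grasp",f(ik(tcp(np.r_[b[n][0],.037]+S*np.r_[b[n][1],0],R),R)))
      for yaw in (-30,-15,3,15,30):
        R=frame(UP,horiz(yaw),flip,al); h=horiz(3)
        print("   ",yaw,*[f(ik(tcp(MK[n]+[0,0,z]-d*h,R),R)) for d,z in ((0,.077),(0,.115),(.12,.115),(.12,.2))])
E
python3 c.py
```

```text
red 15 1 grasp [  -2   31   95  -18   57 -161]
    -30 [  5  45 110 222  56  73] [  5  40 110 225  52  69] [  6  39 128 218  65  82] [  6  24 124 227  51  67]
    -15 [ -4  45 117 193  57  86] [ -4  39 117 194  51  84] [ -7  40 137 188  72  90] [ -7  22 132 190  49  85]
    3 [-16  45 120 159  61  96] [-16  39 120 157  55  98] [-25  42 141 152  77  89] [-25  21 135 146  54 104]
    15 [-23  45 119 137  62 102] [-23  39 118 135  58 107] [-35  41 138 130  74  91] [-35  21 133 121  60 112]
    30 [-30  45 113 113  65 111] [-30  40 112 110  63 117] [-42  39 131 105  72 100] [-42  23 126  98  68 121]
red 15 -1 grasp [ -2  31  95 -18  57  19]
    -30 [   5   45  110  222   56 -107] [   5   40  110  225   52 -111] [  6  39 128 218  65 -98] [   6   24  124  227   51 -113]
    -15 [ -4  45 117 193  57 -94] [ -4  39 117 194  51 -96] [ -7  40 137 188  72 -90] [ -7  22 132 190  49 -95]
    3 [-16  45 120 159  61 -84] [-16  39 120 157  55 -82] [-25  42 141 152  77 -91] [-25  21 135 146  54 -76]
    15 [-23  45 119 137  62 -78] [-23  39 118 135  58 -73] [-35  41 138 130  74 -89] [-35  21 133 121  
[... 5543 characters left out ...]
-35  34 103  85  52 142] [-46  29 120  84  58 127] [-46  17 114  74  61 146]
green 30 -1 grasp [-39  40  81  17  84 120]
    -30 [  -7   37  108  222   30 -116] [  -7   33  107  230   26 -125] [ -11   27  126  210   35 -105] [ -11   14  120  235   21 -133]
    -15 [-15  36 113 180  29 -90] [-15  31 111 180  22 -90] [-22  26 130 170  37 -85] [-22  12 124 157  16 -72]
    3 [-25  36 113 135  35 -65] [-25  31 112 127  30 -56] [-36  26 130 128  43 -69] [-36  12 124 103  34 -38]
    15 [-30  37 110 111  41 -54] [-30  32 109 105  39 -45] [-42  27 127 105  49 -60] [-42  14 121  88  47 -34]
    30 [-35  38 104  89  52 -45] [-35  34 103  85  52 -38] [-46  29 120  84  58 -53] [-46  17 114  74  61 -34]
```

```bash
cat >> h.py <<'E'
AL,S,YAW,FLIP=22,.064,15,-1
def pick(n):
    o,a=json.load(open("bot.json"))[n]; ax=np.r_[a,0]
    R=frame(ax,DOWN,FLIP,AL); g=np.r_[o,.037]+S*ax; p=tcp(g,R)
    set_gripper(.066,35)
    ctrl.move_pose(p-.10*R[:,2]+[0,0,.03],R)
    ctrl.servo_line(p-.07*R[:,2],velocity=.2)
    hit=ctrl.servo_line(p,velocity=.1,stop_force=8)
    print("hit",hit,"t",sensors.get_time(),"err",sensors.get_ee_pos()-p)
    if hit: return
    set_gripper(0,35); print("width",sensors.get_width(),"F",sensors.get_gripper_force())
    ctrl.servo_line(p+[0,0,.05],velocity=.08); ctrl.servo_line(p+[0,0,.21],velocity=.25)
    print("width",sensors.get_width(),"t",sensors.get_time())
def stage(n):
    R=frame(UP,horiz(YAW),FLIP,AL); m=MK[n]; h=horiz(3)
    ctrl.move_pose(tcp(m+[0,0,.2]-.12*h,R),R)
    ctrl.servo_line(tcp(m+[0,0,.125]-.12*h,R),velocity=.12)
    print("staged width",sensors.get_width(),"t",sensors.get_time())
def place(n,d=np.zeros(3)):
    R=frame(UP,horiz(YAW),FLIP,AL); m=MK[n]+d
    ctrl.servo_line(tcp(m+[0,0,.125],R),velocity=.1)
    ctrl.servo_line(tcp(m+[0,0,.012+S+.009],R),velocity=.06)
    hit=ctrl.servo_line(tcp(m+[0,0,.012+S-.009],R),velocity=.015,stop_force=2.5)
    p=sensors.get_ee_pos()
    print("touch",hit,"grip z",p[2]-R[2,2]*ctrl.grasp_offset,"err",p[:2]-tcp(m,R)[:2],"F",sensors.get_contact_force(),"t",sensors.get_time())
    return hit
def release():
    p=np.array(sensors.get_ee_pos()); R=np.array(sensors.get_ee_rot())
    set_gripper(.056); ctrl.servo_line(p-.09*R[:,2],velocity=.08)
    p=np.array(sensors.get_ee_pos()); ctrl.servo_line(p-.04*horiz(YAW)+[0,0,.10],velocity=.2)
    print("t",sensors.get_time())
E
python3 - <<'E'
from h import *
pick("green"); stage("green")
p=cams.snapshot("scene"); cv2.imwrite("pics/s2.png",cv2.resize(p["pixels"][120:300,200:440,::-1],None,fx=3,fy=3))
C,ok=cloud(p)
E
```

```text
hit False t 5.2833 err [ 0.00047295 -0.00049267  0.00062401]
width 0.03166688635248685 F 29.998325407505035
width 0.031440621706670537 t 7.275
staged width 0.031572322982599994 t 10.6917
```

View pics/s2.png

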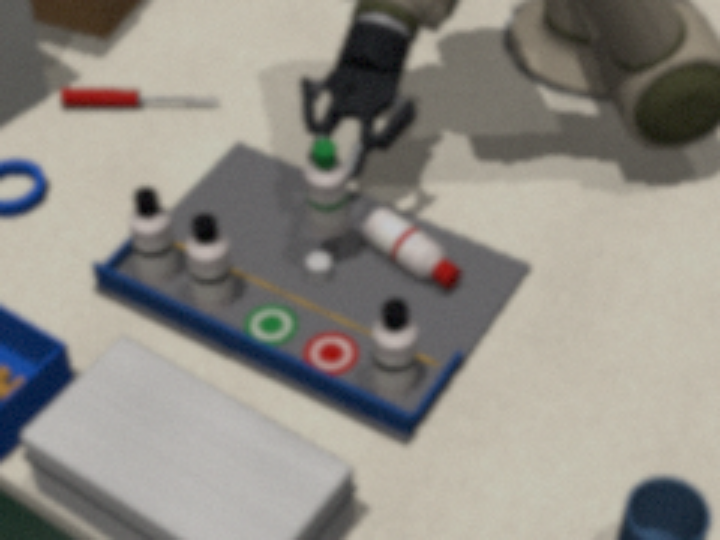

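The green bottle is held upright with its cap at crop (323,152), but the width reads 31.6 mm where I expected 44. I'll check the held bottle's geometry before placing it.

```bash
python3 - <<'E'
from h import *
ims=[]
for c in ("scene","top"):
    p=cams.snapshot(c); C,ok=cloud(p)
    for d in models.cut_out(p,"bottle_green")[:1]:
        X=C[d["region"]&ok]; print(c,d["p"].__round__(2),len(X),"min",np.percentile(X,3,0).round(3),"max",np.percentile(X,97,0).round(3))
        for z in np.arange(.05,.2,.02):
            Q=X[(X[:,2]>z)&(X[:,2]<z+.02)]
            if len(Q)>4: print("  z",z.round(2),len(Q),"mean",Q.mean(0).round(3),"w",(np.percentile(Q,95,0)-np.percentile(Q,5,0)).round(3))
    print("foot",[(np.round(d["xyz"],3),round(d["p"],2)) for d in models.place_of(p,"bottle_green")[:1]])
    u,v=(np.array([305,190]) if c=="scene" else np.array([340,205]))
    ims.append(cv2.resize(p["pixels"][v-45:v+35,u-40:u+40,::-1],(400,400),interpolation=cv2.INTER_CUBIC))
cv2.imwrite("pics/z3.png",np.hstack(ims))
print(sensors.get_contact_force(),sensors.get_ee_pos(),sensors.get_gripper_force())
E
```

```text
scene 0.56 386 min [ 0.521 -0.076  0.064] max [ 0.558 -0.036  0.185]
  z 0.05 15 mean [ 0.541 -0.048  0.066] w [0.03  0.026 0.005]
  z 0.07 53 mean [ 0.548 -0.05   0.081] w [0.026 0.032 0.018]
  z 0.09 56 mean [ 0.547 -0.048  0.1  ] w [0.033 0.029 0.017]
  z 0.11 58 mean [ 0.55  -0.047  0.121] w [0.024 0.03  0.018]
  z 0.13 69 mean [ 0.55  -0.049  0.141] w [0.025 0.036 0.018]
  z 0.15 71 mean [ 0.545 -0.052  0.157] w [0.029 0.033 0.017]
  z 0.17 54 mean [ 0.544 -0.054  0.181] w [0.019 0.02  0.014]
foot []
top 0.7 298 min [ 0.513 -0.077  0.112] max [ 0.549 -0.038  0.186]
  z 0.09 9 mean [ 0.516 -0.055  0.1  ] w [0.016 0.032 0.018]
  z 0.11 19 mean [ 0.519 -0.053  0.121] w [0.022 0.033 0.015]
  z 0.13 37 mean [ 0.523 -0.053  0.144] w [0.03  0.039 0.018]
  z 0.15 117 mean [ 0.529 -0.057  0.155] w [0.032 0.037 0.009]
  z 0.17 116 mean [ 0.537 -0.057  0.183] w [0.023 0.021 0.008]
foot [(array([ 0.531, -0.055,  0.059]), 0.67)]
[-0.64118751 -0.52086181 -1.27642037] [ 0.54715345 -0.05341722  0.11836609] 30.302481651306152
```

View pics/z3.png

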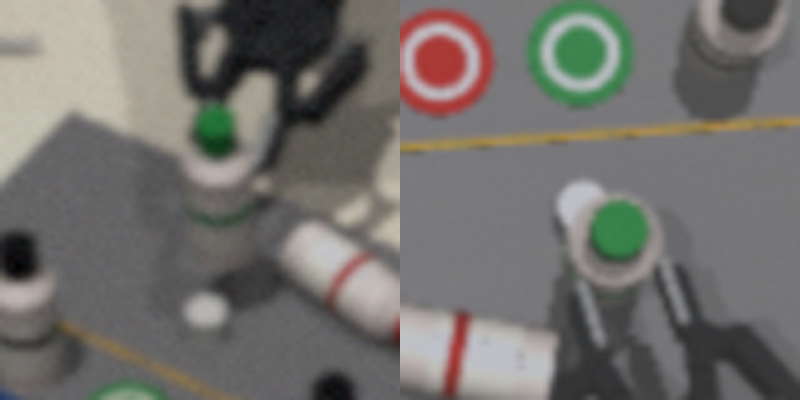

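The bottle is upright and held about 3–6 mm forward of the grasp point. The pads sit further back than nominal at this width. I'll place it with that offset corrected, by touch.

```bash
cat >> h.py <<'E'
def look(n,name=None):
    for c in ("top","scene"):
        p=cams.snapshot(c); C,ok=cloud(p)
        h=cv2.cvtColor(p["pixels"],cv2.COLOR_RGB2HSV); H=h[...,0]
        m=((H<12)|(H>168)) if n=="red" else (H>45)&(H<95)
        m=m&(h[...,1]>90)&ok&(np.hypot(C[...,0]-MK[n][0],C[...,1]-MK[n][1])<.06)&(C[...,2]>.128)&(C[...,2]<.137)
        X=C[m]
        print(c,n,"cap",len(X),X.mean(0).round(4) if len(X) else "")
        for y in (.1,-.128,-.205):
            X=C[ok&(C[...,2]>.128)&(C[...,2]<.137)&(abs(C[...,0]-.65)<.05)&(abs(C[...,1]-y)<.03)]; print("  stand",(X.mean(0)*1000).round(1),len(X))
        if name:
            b=(slice(140,265),slice(250,420)) if c=="top" else (slice(160,285),slice(220,390))
            cv2.imwrite(f"pics/{name}_{c}.png",cv2.resize(p["pixels"][b][:,:,::-1],None,fx=4,fy=4,interpolation=cv2.INTER_CUBIC))
E
python3 - <<'E'
from h import *
if place("green",-.005*horiz(15)):
    release(); look("green","g4")
E
```

```text
touch True grip z 0.07477864578715214 err [ 7.08310020e-05 -1.19522041e-05] F [-0.97099703 -1.44534698  3.17710473] t 13.9
t 16.225
top green cap 84 [ 0.6454 -0.0537  0.1323]
  stand [640.7  98.4 132.1] 97
  stand [ 653.5 -128.6  132.5] 92
  stand [ 658.  -202.3  132.5] 94
scene green cap 42 [ 0.6474 -0.0523  0.1317]
  stand [643.5 100.2 131.7] 54
  stand [ 655.1 -125.   131.5] 45
  stand [ 659.5 -200.7  132.3] 43
```

```bash
python3 -c "
import cv2,numpy as np,os
if os.path.exists('pics/g4_top.png'): cv2.imwrite('pics/g4.png',cv2.resize(np.vstack([cv2.imread('pics/g4_top.png'),cv2.imread('pics/g4_scene.png')]),(400,588)))"
```

```text
(no output)
```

View pics/g4.png

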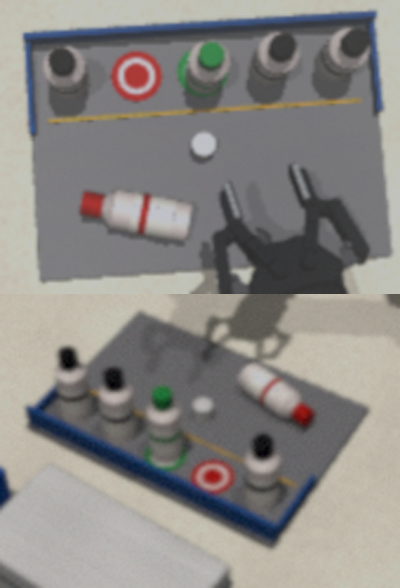

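Green is upright and about 4 mm short of its centre in x, which I may mend later. The neighbours and the jar haven't moved. Next is red, gripped slightly deeper.

```bash
sed -i 's/np.r_\[o,.037\]/np.r_[o,.035]/' h.py; python3 - <<'E'
from h import *
p=np.array(sensors.get_ee_pos()); ctrl.servo_line(p+[-.03,0,.08],velocity=.25)
pick("red"); w=sensors.get_width()
if w>.02:
    stage("red")
    for c in ("top","scene"):
        p=cams.snapshot(c); C,ok=cloud(p); h=cv2.cvtColor(p["pixels"],cv2.COLOR_RGB2HSV); H=h[...,0]
        g=MK["red"]-.12*horiz(3)
        X=C[((H<12)|(H>168))&(h[...,1]>90)&ok&(np.hypot(C[...,0]-g[0],C[...,1]-g[1])<.05)&(C[...,2]>.15)]
        print(c,"cap",len(X),X[X[:,2]>np.percentile(X[:,2],90)-.006].mean(0),"grip",g, X[:,2].max())
        cv2.imwrite(f"pics/r5_{c}.png",p["pixels"][130:270,230:400,::-1])
cv2.imwrite("pics/r5.png",cv2.resize(np.hstack([cv2.imread(f"pics/r5_{c}.png") for c in ("top","scene")]),(780,320)))
E
```

```text
hit False t 19.9583 err [0.00047937 0.00014748 0.00063519]
width 0.03425499834295634 F 32.38669574260712
width 0.033713557717230266 t 21.9417
staged width 0.033453870102600376 t 24.7333
top cap 105 [0.53055224 0.01803009 0.18138959] grip [0.52616446 0.01791969 0.        ] 0.1852205386715168
scene cap 74 [0.53290007 0.01926354 0.18098573] grip [0.52616446 0.01791969 0.        ] 0.1870251696278437
```

View pics/r5.png

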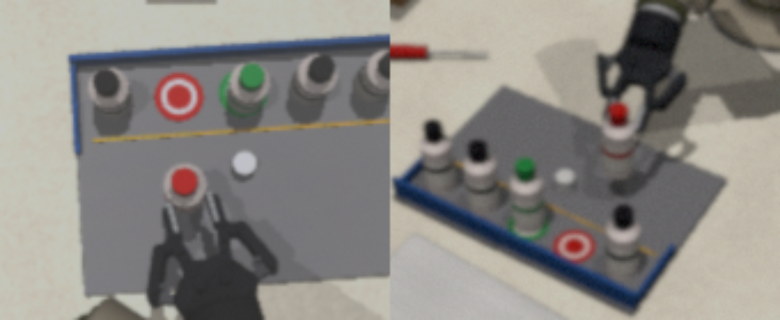

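Red is upright at right crop (617,140), with the jar and neighbours clear. Placing it.

```bash
python3 - <<'E'
from h import *
if place("red",.0015*horiz(15)):
    release(); look("red","r6"); look("green")
E
```

```text
touch True grip z 0.07672054683700774 err [ 9.59968694e-05 -2.47626846e-05] F [-1.50386237 -2.20527656  3.58079452] t 27.6917
t 30.0083
top red cap 91 [0.6473 0.0228 0.1325]
  stand [640.5  98.2 132.1] 96
  stand [ 653.4 -128.6  132.6] 92
  stand [ 657.9 -202.3  132.7] 97
scene red cap 48 [0.6511 0.0254 0.1326]
  stand [643.  100.4 132.2] 54
  stand [ 655.4 -124.1  132.2] 45
  stand [ 659.8 -199.8  131.8] 46
top green cap 83 [ 0.6453 -0.0536  0.1324]
  stand [640.6  98.4 132. ] 99
  stand [ 653.4 -128.3  132.4] 90
  stand [ 658.2 -202.5  132.4] 95
scene green cap 47 [ 0.6479 -0.0513  0.1316]
  stand [643.9 101.3 131.9] 59
  stand [ 655.5 -124.2  132.3] 46
  stand [ 659.3 -200.2  132.8] 43
```

```bash
python3 -c "
import cv2,numpy as np
cv2.imwrite('pics/r6.png',cv2.resize(np.vstack([cv2.imread('pics/r6_top.png'),cv2.imread('pics/r6_scene.png')]),(400,588)))"
```

```text
(no output)
```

View pics/r6.png

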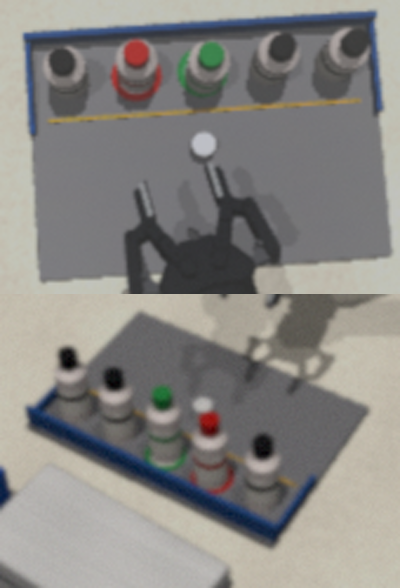

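Both bottles stand upright on their discs, red at crop (137,70) and green at (207,70). The row and jar haven't moved, and the gripper is clear at about (205,250). Handing in.

```bash
python3 -c "
from h import *
print(sensors.get_contact_force(),sensors.get_time(),job.close_job())"
```

```text
the job is handed in; nothing more can be done
[ 0.65980637  0.38949238 -1.04446972] 30.2083 None
```

Both bottles stand upright, cap up, on the discs of their own colour: by the cameras, red is about 2–3 mm and green about 4 mm off centre, and the standing bottles and jar did not move; I handed the job in at 30 s.

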